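# Post a spent radio battery through the return-box flap

### The arm

A 7-joint arm with a two-finger parallel gripper is mounted at the origin on the work surface. World frame = base frame: x ahead of the robot, y to its left, z up, the work surface at z = 0. Lengths are in m, angles in rad, forces in N, time in s.
With the tool pointing down it reaches from about 0.4 to 0.85 m from the base axis. Payload 10.4 kg.
Tool frame: the origin (TCP) lies at the very end of the fingers, on their centre line; the grasp point (between the pads) lies 19 mm behind it; z points along the fingers, y is the line along which they close (so a half turn about z gives the same grasp; the last joint's range is limited). The gripper opens to 87 mm and grips with 3 to 60 N. Pads are 19 mm wide; open, the fingers measure 117 mm over their backs; the gripper's body (75 mm by 190 mm) begins 51 mm behind the grasp point.
Start: joints at [-1.262, 0.332, -0.065, 1.46, 0.022, 1.35, -0.088], TCP at [0.204, 0.591, 0.223] pointing down, gripper open.
Joint ranges: [-2.6, 2.6], [-0.5, 2.12], [-1.47, 1.34], [0.16, 2.42], [-1.27, 4.41], [0.06, 2.06], [-2.6, 2.6]. Speed limits (rad/s): [2.22, 2.22, 2.79, 2.79, 3.14, 3.14, 3.14].

### API

Orientations are given as a unit quaternion [x, y, z, w].
In Python, from bench import r gives the robot as it stands.
- The arm moves only by the shell command python3 -m crank 'ROWS' [FORCE]. ROWS is JSON, a list that holds one entry, the list of rows, each a list of 5 numbers: the shift along the tool's x, y, z in mm, then the turn about the tool's z in degrees, then the opening, from -1 (shut) to 1 (fully open). A call has 1 to 20 rows; each row is the pose to reach, as a shift and turn from the pose commanded when the call began, along the tool's axes at that moment; what a row does not reach only later rows make up. A row lasts 1/10 s, in which the tool goes at most 50 mm and 8.59 degrees, less where a joint would pass 70% of its speed; a pose out of reach is approached as far as the arm can. A call with a gripper value outside its range is refused whole. The fingers move at their own pace and stop on an object; FORCE is the grip in N (left out, the last holds). Time passes only in rows, so rows that repeat a pose let the fingers close. It gives the time, the measured TCP pose, the force, the opening and the grip force at its end, in the units of the state.
- r.read_state(): the state, without advancing time (a new reading comes with each control period).
- r.camera(name): name is "side" or "top" or "wrist"; returns a dict with "image" (480x640x3 uint8, red, green, blue), "vfov" (degrees; the focal length in pixels is half the picture's height over the tangent of half this angle, whatever the lens; pixels are square), "cx", "cy" (the principal point, pixels), "eye" and "attitude" of the camera in the world. Camera axes: x right, y down, z forward; pixel columns grow to the right and rows downward; lengths in m; the calibration is good to about 2 mm. A picture is of the moment at which its call begins. There is no depth.
- r.close_job(): hands the job in; it is judged then, once.
The state is a dict: "time": time; "joint_positions": joint angles; "joint_vel": joint speeds; "joint_torque": joint torques, N m; "ee_pos": TCP position; "eef_rot": TCP orientation; "ft_force": force on the tool from outside, world axes, zero at the start; "torque": the same for the moment, N m; "width": finger opening in m; "grip_force": force on a finger pad.
Only numpy, scipy, OpenCV 4.12 (cv2) and the standard library are available. Lean on these libraries where they do the work, as an engineer would, in place of code of your own. Each camera call takes 0.05 s, during which the arm holds its last target. There are 200 camera calls.

### The job

Push the spent battery pack that lies on the feed deck of the return box through the hanging flap until it drops down inside the box, then draw the fingers back out so that the flap swings shut. Slide it along the deck with the fingertips, do not pick it up, and leave the handheld radio, the microphone and the mug where they are.

Things in the scene. Friction and masses are not known exactly. Their poses are not given: they have to be found in the camera images.
- returnbox: Return box fixed to the desk, mouth facing the robot. Origin on the desk below the flap; x points into the box, y across, z up. A feed deck, 134 mm wide, 65 mm above the desk, runs from x = -175 to x = 35 mm, where it ends and the pack drops to the desk. Behind the flap: grey side walls 8 mm thick, clear roof (top 149 mm above the desk, from x = 8 mm) and clear rear wall (inside at x = 150 mm).
- sill (a point): Middle of the mouth on the deck's surface, 65 mm above the desk, directly below the flap; axes as the box. The mouth is 104 mm wide (side walls from x = -4 mm). To push the pack over the deck's end a fingertip goes about 10 to 20 mm past the flap: by then lean the fingers 25 to 40 degrees forward, tips ahead, so they pass under the flap's rod and the gripper clears the roof.
- flap (a joint): Flap angle, rad: 0 hanging shut, grows to 1.4 as its lower edge swings into the box; it cannot swing outwards. Aluminium, 98 mm wide, 3 mm thick, 90 g, hung on a 6 mm rod across the mouth 76 mm above the deck; lower edge 4 mm above the deck. Free-swinging, falls shut by its weight, and lies on the pack or fingers while they are under it.
- pack_center (a point): Centre of the spent battery pack: black block 50 mm long (its x), 60 mm wide (y), 34 mm high, blank white sticker and three brass contacts on top; 0.17 to 0.35 kg. It lies flat on the deck before the flap, its contact end (+x) towards the flap (within 0.35 rad of square, up to 25 mm off the centre line), its centre 85 to 125 mm before the flap.
- handheld: Handheld radio standing upright, black, 36 x 58 x 105 mm with a thin antenna to 225 mm; origin under its centre. To be left alone.
- mic: Black fist microphone lying on the desk, 95 x 60 x 30 mm; origin under its centre. To be left alone.
- mug: White mug, 76 mm across, 88 mm high; origin under its centre. To be left alone.
Not all that is in view belongs to the job. What is shaped like the part that bears pack_center but orange or red is not meant.

How it is judged:
On the way:
1. the pack is in the mouth and holds the flap open (value of joint flap above 0.4 rad and x of pack_center in the frame of returnbox between -0.01 and 0.045 m and height (world z) of pack_center above 0.06 m), for 0.05 s.
At the end, for the whole second after the job is handed in: The pack lies in the bottom of the return box, behind the end of the deck and between the walls (its centre less than 45 mm above the desk), and the flap hangs shut (within 0.06 rad) (x of pack_center in the frame of returnbox between 0.035 and 0.15 m and y of pack_center in the frame of returnbox between -0.052 and 0.052 m and height (world z) of pack_center below 0.045 m and value of joint flap below 0.06 rad); the robot touches nothing.
It fails at once if the pack is lifted more than 15 mm off the deck (height (world z) of pack_center above 0.097 m).
It fails at once if the handheld radio, microphone or mug is moved by more than 20 mm or knocked over (distance of any of handheld, mic, mug from where it was at the start of the episode above 0.02 m or angle between any of handheld, mic, mug's own z axis and vertical above 0.4 rad).
It also fails if it takes over 45 s, if anything falls off the work surface, if the arm or the gripper's body presses on something with over 40 N, if the wrist force passes 120 N, or if a joint passes its speed limit or range.

## Working session

There is one attempt and no reset: what is moved stays moved. The work goes in short steps, Python scripts to look and compute and a shell command to move; the robot and the scene stay as the last step left them, time stands still between calls to the robot, and variables do not carry over. Pictures are saved under pics/ and viewed, at most 10 in all, crops included, and the job is handed in when it is done.

```bash
ls; mkdir -p pics
python3 - <<'E'
from bench import r
import cv2
s=r.read_state();print(s['time'],s['ee_pos'],s['eef_rot'],s['width'])
for n in ('side','top'):
    c=r.camera(n);cv2.imwrite(f'pics/{n}0.png',c['image'][:,:,::-1]);print(n,{k:v for k,v in c.items() if k!='image'})
E
```

```text
pics
0.0 [0.20345745 0.59052267 0.22172671] [ 1.65112737e-01  9.86274412e-01 -7.49708168e-04 -8.13540739e-05] 0.08676219801646823
side {'vfov': 48.535160549433186, 'cx': 321.4132172381415, 'cy': 235.996336819213, 'eye': array([0.2779056 , 0.66412089, 0.71615331]), 'attitude': array([-0.19891382,  0.8848793 , -0.40915281,  0.10007947])}
top {'vfov': 54.89443377995678, 'cx': 313.17439459364425, 'cy': 238.63486064539362, 'eye': array([0.43290251, 0.06574932, 0.92951173]), 'attitude': array([-0.66752405,  0.73749448, -0.07517379,  0.0697311 ])}
```

View pics/side0.png

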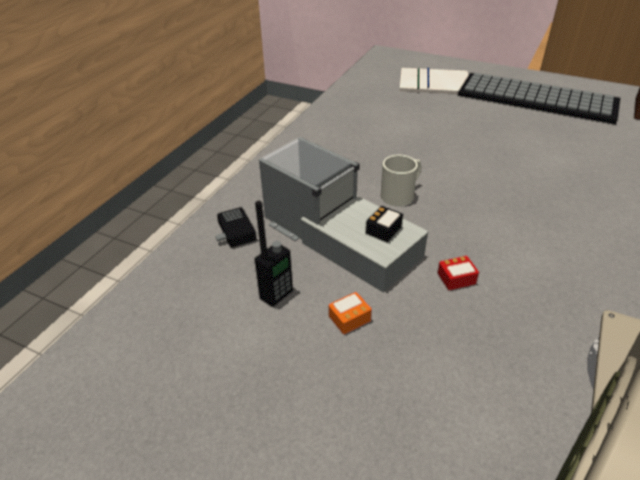

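View pics/top0.png

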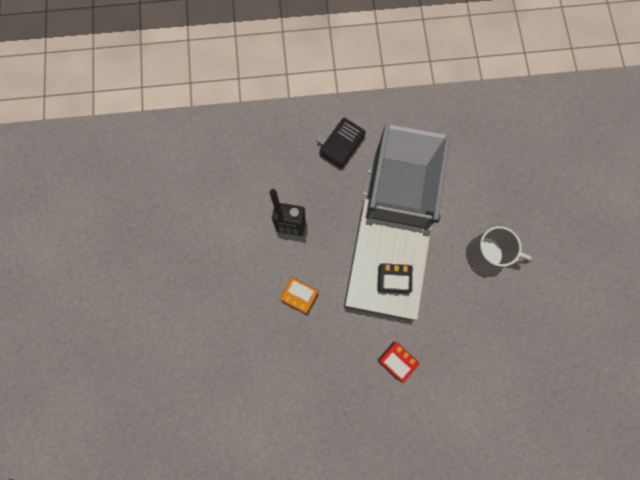

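Top view: the black pack lies on the deck at about (396,279), contacts towards the flap. The lookalikes are orange at (299,295) and red at (400,362), both on the desk. The black one is the one meant, as it is the only black block and the only one on the deck. I'll confirm with an enlarged crop.

```bash
cat > h.py <<'E'
import numpy as np
from scipy.spatial.transform import Rotation as R
def K(c): return 240/np.tan(np.radians(c['vfov']/2))
def ray(c,u,v,z):
    d=R.from_quat(c['attitude']).apply([(u-c['cx'])/K(c),(v-c['cy'])/K(c),1]); e=np.array(c['eye']); return e+d*(z-e[2])/d[2]
def proj(c,P):
    p=R.from_quat(c['attitude']).inv().apply(np.atleast_2d(P)-c['eye']); return p[:,:2]/p[:,2:]*K(c)+[c['cx'],c['cy']]
E
python3 - <<'E'
from bench import r
import cv2
from h import *
c=r.camera('top')
im=c['image'][:,:,::-1]
cv2.imwrite('pics/crop1.png',cv2.resize(im[120:330,330:470],None,fx=2.8*1,fy=2.8,interpolation=cv2.INTER_CUBIC))
for u,v,z in [(396,279,.099),(299,295,.03),(400,362,.03),(290,218,.05),(500,248,.05),(343,143,.03)]: print(u,v,ray(c,u,v,z).round(3))
print(R.from_quat(c['attitude']).as_matrix().round(2))
E
```

```text
396 279 [ 0.516 -0.091  0.099]
299 295 [0.511 0.088 0.03 ]
400 362 [ 0.367 -0.09   0.03 ]
290 218 [0.661 0.091 0.05 ]
500 248 [ 0.561 -0.308  0.05 ]
343 143 [ 0.815 -0.032  0.03 ]
[[-0.1  -0.97  0.2 ]
 [-1.    0.1  -0.02]
 [-0.   -0.2  -0.98]]
```

View pics/crop1.png

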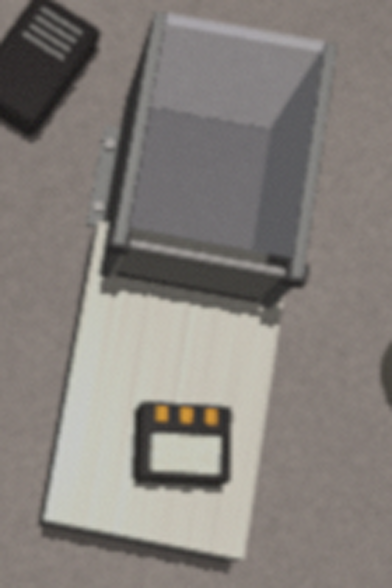

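The crop confirms a black block with a white sticker and three brass contacts facing the flap, at crop (183,445). The deck's front corners are at crop (43,521) and (245,557). Next I'll compute the frames.

```bash
cat > fit.py <<'E'
from bench import r
import cv2
from h import *
from scipy.optimize import least_squares
c=r.camera('top'); s=r.camera('side')
f=lambda a:np.array(a)/2.8+[330,120]-.5+.5/2.8
ob=f([(43,521),(245,557)]); ed=f([(97,225),(279,315)])
side_ob=np.array([(387,284),(426,232)])  # front corners in side view
def pts(p,L): 
    L=np.array(L,float);ca,sa=np.cos(p[2]),np.sin(p[2]);return np.c_[p[0]+ca*L[:,0]-sa*L[:,1],p[1]+sa*L[:,0]+ca*L[:,1],L[:,2]]
def res(p):
    a=proj(c,pts(p,[(-.175,.067,.065),(-.175,-.067,.065)]))-ob
    e=[]
    for y,o in ((.067,ed[0]),(-.067,ed[1])):
        q=proj(c,pts(p,[(-.175,y,.065),(0,y,.065)]));d=q[1]-q[0];d/=np.linalg.norm(d);e.append(np.cross(d,o-q[0]))
    # rod ends
    b=proj(c,pts(p,[(0,.06,.141),(0,-.06,.141)]))-f([(120,243),(300,277)])
    return np.r_[a.ravel(),e,.3*b.ravel()]
B=least_squares(res,[.6,-.08,-.1]).x; print('box',B,res(B).round(1))
pk=f([(138,404),(231,404),(229,484),(135,482)])
hs=[(.025,.03),(.025,-.03),(-.025,-.03),(-.025,.03)]
Q=least_squares(lambda p:(proj(c,pts(p,[(x,y,.099) for x,y in hs]))-pk).ravel(),[.52,-.09,0]).x
print('pack',Q,(proj(c,pts(Q,[(x,y,.099) for x,y in hs]))-pk).round(1).tolist())
ca,sa=np.cos(B[2]),np.sin(B[2]);d=Q[:2]-B[:2];print('in box',ca*d[0]+sa*d[1],-sa*d[0]+ca*d[1],Q[2]-B[2])
out=[]
for cam in (c,s):
    im=np.ascontiguousarray(cam['image'][:,:,::-1]);k=3;
    im=cv2.resize(im,None,fx=k,fy=k,interpolation=cv2.INTER_CUBIC)
    def pl(P,col): cv2.polylines(im,[np.int32((proj(cam,P)+.5)*k)],True,col,1)
    pl(pts(B,[(-.175,.067,.065),(-.175,-.067,.065),(.0,-.067,.065),(.0,.067,.065)]),(0,0,255))
    pl(pts(B,[(0,.052,.141),(0,-.052,.141)]),(0,255,0))
    for z in (.065,.099): pl(pts(Q,[(x,y,z) for x,y in hs]),(255,0,255))
    u,v=np.int32(proj(cam,[[B[0]-.08*ca,B[1]-.08*sa,.08]])[0]*k);out.append(im[v-270:v+270,u-195:u+195])
cv2.imwrite('pics/fit.png',np.hstack(out))
E
python3 fit.py
```

```text
box [ 0.62924256 -0.11110345 -0.28897927] [ 0.4 -0.4 -0.1  0.6  0.3 -0.3 -0.9 -0.3 -0.  -0.2]
pack [ 0.51844863 -0.08917497 -0.13370436] [[-0.4, -0.3], [-0.5, 0.9], [0.4, -0.1], [0.5, -0.5]]
in box -0.11244893030405168 -0.010554163540921296 0.15527491198674093fit.py:15: DeprecationWarning: Arrays of 2-dimensional vectors are deprecated. Use arrays of 3-dimensional vectors instead. (deprecated in NumPy 2.0)
  q=proj(c,pts(p,[(-.175,y,.065),(0,y,.065)]));d=q[1]-q[0];d/=np.linalg.norm(d);e.append(np.cross(d,o-q[0]))
```

View pics/fit.png

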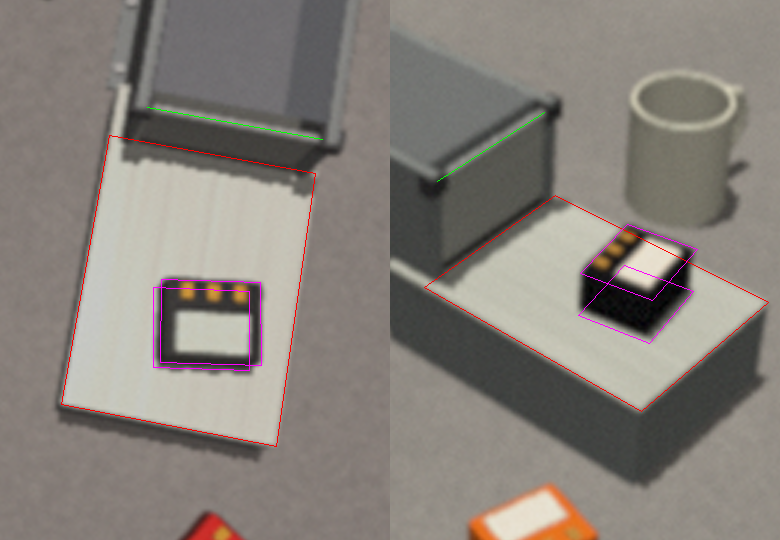

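The overlay matches in both views. Box: (0.629,-0.111), yaw -0.289. Pack in the box frame: (-112,-10.5) mm, yaw +0.155 rad.

The rows only allow shifts and a spin about the tool's z, and the tool points down, so there is no direct tilt command. I'll test in free air whether a target beyond reach (outward) tilts the tool and whether the tilt stays.

```bash
python3 -m crank '[[[0,50,0,0,1],[0,100,0,0,1],[0,150,0,0,1],[0,200,0,0,1],[0,250,0,0,1],[0,300,0,0,1],[0,350,0,0,1],[0,400,0,0,1]]]'
python3 - <<'E'
from bench import r
from h import *
s=r.read_state();print(s['joint_positions']);print(R.from_quat(s['eef_rot']).as_matrix().round(3))
E
```

```text
time: 1.05
ee_pos: [0.3106, 0.8279, 0.2148]
eef_rot: [0.189, 0.982, 0.006, -0.009]
ft_force: [1.2, 0.1, -0.7]
width: 0.087
grip_force: 0.0
[-1.31779548  1.12541688  0.48151049  0.25525404 -0.46323552  1.77826606
 -0.0124387 ]
[[-0.928  0.372 -0.016]
 [ 0.372  0.928  0.016]
 [ 0.021  0.009 -1.   ]]
```

```bash
python3 -m crank '[[[0,50,0,0,1],[0,100,0,0,1],[0,150,0,0,1],[0,150,0,0,1],[0,150,0,0,1]]]'
python3 - <<'E'
from bench import r
from h import *
s=r.read_state();print(s['joint_positions']);print(R.from_quat(s['eef_rot']).as_matrix().round(3))
E
python3 -m crank '[[[0,0,0,0,1]]]'
```

```text
time: 1.55
ee_pos: [0.3259, 0.8546, 0.1869]
eef_rot: [0.191, 0.981, 0.029, -0.004]
ft_force: [-0.1, -0.2, 0.6]
width: 0.0874
grip_force: 0.0
[-1.31611947  1.26371462  1.25653861  0.16114275 -1.23349581  1.77044778
  0.02423121]
[[-0.927  0.375  0.003]
 [ 0.374  0.926  0.058]
 [ 0.019  0.055 -0.998]]
time: 1.65
ee_pos: [0.326, 0.8544, 0.187]
eef_rot: [0.191, 0.981, 0.028, -0.004]
ft_force: [0.4, -0.4, 0.0]
width: 0.0876
grip_force: 0.0
```

A tilt appears at the reach limit (3.3° outward, tips ahead) and holds in the following call. Repeated short calls at the limit should build it up.

```bash
cat > st.py <<'E'
from bench import r
from h import *
s=r.read_state();m=R.from_quat(s['eef_rot']).as_matrix()
print(s['time'],'p',s['ee_pos'].round(3),'z',m[:,2].round(3),'x',m[:,0].round(3),'tilt',np.degrees(np.arccos(-m[2,2])).round(1),'q',s['joint_positions'].round(2))
E
python3 -m crank '[[[0,100,-50,0,1],[0,100,-50,0,1],[0,100,-50,0,1]]]' >/dev/null; python3 st.py
python3 -m crank '[[[0,100,-50,0,1],[0,100,-50,0,1],[0,100,-50,0,1]]]' >/dev/null; python3 st.py
python3 -m crank '[[[0,100,-50,0,1],[0,100,-50,0,1],[0,100,-50,0,1]]]' >/dev/null; python3 st.py
```

```text
1.95 p [0.33  0.862 0.213] z [ 0.018  0.104 -0.994] x [-0.927  0.374  0.022] tilt 6.1 q [-1.31  1.24  1.27  0.16 -1.25  1.75  0.03]
2.25 p [0.335 0.869 0.237] z [ 0.035  0.145 -0.989] x [-0.927  0.374  0.022] tilt 8.6 q [-1.31  1.21  1.27  0.16 -1.25  1.73  0.03]
2.55 p [0.339 0.874 0.263] z [ 0.051  0.186 -0.981] x [-0.927  0.374  0.023] tilt 11.1 q [-1.31  1.18  1.27  0.16 -1.24  1.71  0.03]
```

The ratchet works. The lean has to point along the box's x (azimuth -16.6°), so to add the remainder I need to ratchet at azimuth of about -36°. That is free air to the right of the mug. I'll move there, high above everything.

```bash
cat > to.py <<'E'
import sys
from bench import r
from h import *
s=r.read_state();m=R.from_quat(s['eef_rot'])
for a in sys.argv[1:]:
    t=np.array(eval(a));print(a,(m.inv().apply(t-s['ee_pos'])*1000).round(0))
E
python3 to.py .5,.45,.32 .58,0,.33 .66,-.4,.3
```

```text
.5,.45,.32 [-307. -315. -126.]
.58,0,.33 [-549. -692. -216.]
.66,-.4,.3 [ -773. -1032.  -257.]
```

```bash
python3 -m crank '[[[-31,-32,-13,0,0],[-61,-63,-25,0,0],[-92,-95,-38,0,0],[-123,-126,-50,0,0],[-154,-158,-63,0,0],[-184,-189,-76,0,0],[-215,-220,-88,0,0],[-246,-252,-101,0,0],[-276,-284,-113,0,0],[-307,-315,-126,0,0],[-331,-353,-135,0,0],[-355,-390,-144,0,0],[-380,-428,-153,0,0],[-404,-466,-162,0,0],[-428,-504,-171,0,0],[-452,-541,-180,0,0],[-476,-579,-189,0,0],[-501,-617,-198,0,0],[-525,-654,-207,0,0],[-549,-692,-216,0,0]]]'; python3 st.py; python3 to.py .66,-.4,.3 .7,-.5,.3
```

```text
time: 4.55
ee_pos: [0.5801, -0.0013, 0.3298]
eef_rot: [0.19, 0.977, 0.097, 0.007]
ft_force: [0.1, 0.4, -0.7]
width: 0.0438
grip_force: 0.0
4.55 p [ 0.58  -0.001  0.33 ] z [ 0.05   0.186 -0.981] x [-0.928  0.373  0.023] tilt 11.1 q [-0.94  0.32  1.25  1.5  -0.5   1.55  1.49]
.66,-.4,.3 [-224. -339.  -41.]
.7,-.5,.3 [-298. -415.  -58.]
```

```bash
python3 -m crank '[[[-27,-38,-5,0,0],[-54,-75,-10,0,0],[-81,-113,-16,0,0],[-108,-151,-21,0,0],[-135,-189,-26,0,0],[-163,-226,-32,0,0],[-190,-264,-37,0,0],[-217,-302,-42,0,0],[-244,-340,-47,0,0],[-271,-377,-53,0,0],[-298,-415,-58,0,0],[-325,-450,-64,0,0]]]'; python3 st.py; python3 to.py .8,-.6,.35
```

```text
time: 5.75
ee_pos: [0.6543, -0.4857, 0.3018]
eef_rot: [0.191, 0.976, 0.104, -0.009]
ft_force: [72.9, 84.1, 20.9]
width: 0.0436
grip_force: 0.0
5.75 p [ 0.654 -0.486  0.302] z [ 0.022  0.206 -0.978] x [-0.927  0.371  0.057] tilt 11.9 q [ 0.59  1.13  1.14  0.16 -1.27  2.06  1.85]
.8,-.6,.35 [-175.  -39.  -67.]
```

```bash
python3 -m crank '[[[0,0,0,0,0]]]'; python3 st.py
```

```text
time: 5.85
ee_pos: [0.6466, -0.4961, 0.3027]
eef_rot: [0.2, 0.975, 0.096, -0.01]
ft_force: [-1.1, -0.4, -0.4]
width: 0.0432
grip_force: 0.0
5.85 p [ 0.647 -0.496  0.303] z [ 0.018  0.192 -0.981] x [-0.919  0.389  0.059] tilt 11.1 q [ 0.6   1.13  1.15  0.17 -1.26  2.06  1.85]
```

That was an inertial jolt on hitting the joint limits, since the force is now zero. I'll use gentle steps from here.

```bash
cat > dr.py <<'E'
import sys
from bench import r
from h import *
m=R.from_quat(r.read_state()['eef_rot'])
for a in sys.argv[1:]: print(a,m.inv().apply(np.array(eval(a))).round(0))
E
python3 dr.py 40,-30,40; python3 -m crank '[[[-20,-4,-14,0,0],[-40,-8,-28,0,0],[-40,-8,-28,0,0]]]'|grep ft; python3 st.py;python3 dr.py 40,-30,40
```

```text
40,-30,40 [-46.  -4. -44.]
ft_force: [0.4, 0.3, 0.1]
6.15 p [ 0.656 -0.482  0.323] z [ 0.041  0.19  -0.981] x [-0.929  0.368  0.032] tilt 11.2 q [ 0.59  1.1   1.14  0.16 -1.27  2.06  1.85]
40,-30,40 [-47.  -5. -43.]
```

```bash
python3 dr.py 100,-75,100; python3 -m crank '[[[-118,-12,-108,0,0],[-118,-12,-108,0,0]]]'|grep ft; python3 st.py
python3 -m crank '[[[-118,-12,-108,0,0],[-118,-12,-108,0,0]]]'|grep ft; python3 st.py
python3 -m crank '[[[-118,-12,-108,0,0],[-118,-12,-108,0,0]]]'|grep ft; python3 st.py
```

```text
100,-75,100 [-117.  -12. -108.]
ft_force: [-0.3, 0.6, 0.0]
6.35 p [ 0.655 -0.479  0.348] z [ 0.066  0.171 -0.983] x [-0.927  0.375  0.003] tilt 10.6 q [ 0.58  1.07  1.14  0.16 -1.27  2.06  1.84]
ft_force: [0.7, 0.6, 0.4]
6.55 p [ 0.653 -0.475  0.374] z [ 0.09   0.153 -0.984] x [-0.924  0.381 -0.026] tilt 10.3 q [ 0.58  1.04  1.15  0.16 -1.27  2.06  1.83]
ft_force: [0.2, -0.4, 1.3]
6.75 p [ 0.651 -0.472  0.398] z [ 0.115  0.136 -0.984] x [-0.921  0.386 -0.054] tilt 10.3 q [ 0.58  1.01  1.15  0.16 -1.27  2.06  1.83]
```

It works: each call moves the lean by (+0.025,-0.018), and I need about 16 more.

```bash
python3 -m crank '[[[-118,-12,-108,0,0],[-118,-12,-108,0,0]]]'|grep ft
python3 -m crank '[[[-118,-12,-108,0,0],[-118,-12,-108,0,0]]]'|grep ft
python3 -m crank '[[[-118,-12,-108,0,0],[-118,-12,-108,0,0]]]'|grep ft
python3 -m crank '[[[-118,-12,-108,0,0],[-118,-12,-108,0,0]]]'|grep ft; python3 st.py;  python3 dr.py 100,-75,100
```

```text
ft_force: [0.3, 0.4, 0.2]
ft_force: [0.5, 0.1, 0.3]
ft_force: [-0.2, -0.1, 0.6]
ft_force: [0.5, 0.4, 0.3]
7.55 p [ 0.635 -0.455  0.496] z [ 0.213  0.069 -0.975] x [-0.902  0.398 -0.169] tilt 13.0 q [ 0.57  0.89  1.15  0.16 -1.27  2.06  1.8 ]
100,-75,100 [-137.  -16.  -81.]
```

```bash
python3 -m crank '[[[-105,-12,-120,0,0],[-105,-12,-120,0,0]]]'|grep ft
python3 -m crank '[[[-105,-12,-120,0,0],[-105,-12,-120,0,0]]]'|grep ft
python3 -m crank '[[[-105,-12,-120,0,0],[-105,-12,-120,0,0]]]'|grep ft
python3 -m crank '[[[-105,-12,-120,0,0],[-105,-12,-120,0,0]]]'|grep ft; python3 st.py;  python3 dr.py 100,-75,100
```

```text
ft_force: [0.0, -0.3, -0.6]
ft_force: [-0.3, -0.0, 0.5]
ft_force: [-1.2, 0.5, -0.2]
ft_force: [0.6, -0.1, 0.1]
8.35 p [ 0.595 -0.438  0.605] z [ 0.329 -0.01  -0.944] x [-0.863  0.402 -0.305] tilt 19.2 q [ 0.58  0.74  1.16  0.16 -1.27  2.06  1.78]
100,-75,100 [-147.  -18.  -61.]
```

```bash
python3 -m crank '[[[-105,-14,-115,0,0],[-105,-14,-115,0,0]]]'|grep ft
python3 -m crank '[[[-105,-14,-115,0,0],[-105,-14,-115,0,0]]]'|grep ft
python3 -m crank '[[[-105,-14,-115,0,0],[-105,-14,-115,0,0]]]'|grep ft
python3 -m crank '[[[-105,-14,-115,0,0],[-105,-14,-115,0,0]]]'|grep ft
python3 -m crank '[[[-105,-14,-115,0,0],[-105,-14,-115,0,0]]]'|grep ft; python3 st.py;  python3 dr.py 100,-75,100
```

```text
ft_force: [0.2, 0.3, 0.6]
ft_force: [0.5, -1.1, -0.1]
ft_force: [0.2, 0.0, 0.2]
ft_force: [-0.6, -0.1, -0.1]
ft_force: [1.3, -1.2, -0.3]
9.35 p [ 0.527 -0.412  0.725] z [ 0.459 -0.103 -0.882] x [-0.796  0.393 -0.46 ] tilt 28.1 q [ 0.6   0.57  1.15  0.16 -1.27  2.06  1.77]
100,-75,100 [-155.  -19.  -35.]
```

```bash
python3 -m crank '[[[-105,-14,-105,0,0],[-105,-14,-105,0,0]]]'|grep ft
python3 -m crank '[[[-105,-14,-105,0,0],[-105,-14,-105,0,0]]]'|grep ft
python3 -m crank '[[[-105,-14,-105,0,0],[-105,-14,-105,0,0]]]'|grep ft; python3 st.py
cat > plan.py <<'E'
import sys
from bench import r
from h import *
B=[.6292,-.1111,-.2890]
s=r.read_state();m=R.from_quat(s['eef_rot']);b=R.from_euler('z',B[2])
M=(b.inv()*m).as_matrix();print('axes in box\n',M.round(3))
print('spin deg needed',np.degrees(np.arctan2(-M[2,1],-M[2,0])))  # makes tool y horizontal
p=b.inv().apply(s['ee_pos']-[B[0],B[1],0]);print('tcp in box mm',(p*1000).round(1))
for a in sys.argv[1:]:
    t=np.array(eval(a));print(a,(M.T@(t-p*1000)).round(1))
E
python3 plan.py -230,-5,300 -180,-10,110
```

```text
ft_force: [0.8, 1.4, -0.3]
ft_force: [-0.6, 0.3, -0.2]
ft_force: [0.1, -0.1, -0.0]
9.95 p [ 0.483 -0.393  0.786] z [ 0.526 -0.153 -0.837] x [-0.75   0.381 -0.541] tilt 33.2 q [ 0.62  0.48  1.14  0.16 -1.27  2.06  1.77]
axes in box
 [[-0.827  0.125  0.548]
 [ 0.151  0.989  0.003]
 [-0.541  0.085 -0.837]]
spin deg needed -8.944919885368561
tcp in box mm [ -60.2 -311.8  786.3]
-230,-5,300 [450.  240.6 314.7]
-180,-10,110 [510.8 225.8 501. ]
```

The lean is now 33°, exactly in the box's x plane. Next I'll move to above the front of the deck and spin -9° to level the fingers.

```bash
python3 plan.py -190,-10,220 | tail -1
```

```text
-190,-10,220 [459.5 233.9 403.5]
```

```bash
python3 -m crank '[[[12,6,10,-1,0],[35,18,30,-2,0],[62,31,54,-3,0],[90,46,79,-4,0],[118,60,104,-5,0],[146,74,128,-6,0],[174,89,153,-7,0],[202,103,177,-8,0],[230,117,202,-9,0],[258,131,226,-9,0],[286,146,251,-9,0],[314,160,276,-9,0],[342,174,300,-9,0],[370,188,325,-9,0],[398,202,349,-9,0],[425,216,373,-9,0],[445,227,391,-9,0],[456,232,400,-9,0],[460,234,404,-9,0],[460,234,404,-9,0]]]'; python3 st.py; python3 plan.py -185,-12,120 -185,-12,80
```

```text
time: 11.95
ee_pos: [0.442, -0.0655, 0.2142]
eef_rot: [0.135, 0.95, -0.04, 0.28]
ft_force: [1.1, -0.6, 0.4]
width: 0.0433
grip_force: 0.0
11.95 p [ 0.442 -0.065  0.214] z [ 0.521 -0.153 -0.84 ] x [-0.806  0.234 -0.543] tilt 32.9 q [ 0.29 -0.49 -0.31  2.35  0.04  0.71  1.24]
axes in box
 [[-0.84  -0.006  0.543]
 [-0.005  1.     0.002]
 [-0.543 -0.001 -0.84 ]]
spin deg needed 0.1044244083174251
tcp in box mm [-192.4   -9.6  214.2]
-185,-12,120 [44.9 -2.3 83.2]
-185,-12,80 [ 66.6  -2.3 116.7]
```

```bash
python3 plan.py -175,-12,120 -172,-13,79 | tail -2; python3 -m crank '[[[6,0,10,0,-0.5],[12,-1,25,0,-0.5],[20,-2,40,0,-0.5],[28,-2,60,0,-0.5],[35,-2,75,0,-0.5],[36,-2,88,0,-0.5],[36,-2,88,0,-0.5]]]'; python3 plan.py -172,-13,80
```

```text
-175,-12,120 [36.5 -2.4 88.6]
-172,-13,79 [ 56.3  -3.4 124.6]
time: 12.65
ee_pos: [0.4593, -0.0711, 0.1303]
eef_rot: [0.134, 0.949, -0.04, 0.283]
ft_force: [1.3, 0.1, 0.1]
width: 0.022
grip_force: 0.0
axes in box
 [[-0.837 -0.009  0.547]
 [-0.008  1.     0.006]
 [-0.547  0.    -0.837]]
spin deg needed -0.050778351227908004
tcp in box mm [-174.2  -10.1  130.3]
-172,-13,80 [25.7 -2.9 43.3]
```

```bash
python3 -m crank '[[[8,-1,14,0,-0.5],[17,-2,28,0,-0.5],[22,-3,37,0,-0.5],[22,-3,37,0,-0.5],[22,-3,37,0,-0.5]]]'; python3 plan.py -172,-13,79 -140,-13,79
python3 - <<'E'
from bench import r
import cv2
from h import *
a=r.camera('side')['image'][130:330,250:470,::-1];b=r.camera('wrist')['image'][:,:,::-1]
cv2.imwrite('pics/near.png',np.hstack([cv2.resize(a,(440,400),interpolation=cv2.INTER_CUBIC),cv2.resize(b[:,:],(360,400))]))
E
```

```text
time: 13.15
ee_pos: [0.4692, -0.0765, 0.0906]
eef_rot: [0.135, 0.95, -0.04, 0.277]
ft_force: [0.5, -0.8, 0.1]
width: 0.0216
grip_force: 0.0
axes in box
 [[-0.843 -0.006  0.538]
 [-0.005  1.     0.002]
 [-0.538 -0.001 -0.843]]
spin deg needed 0.13237897825693595
tcp in box mm [-163.2  -12.4   90.6]
-172,-13,79 [13.6 -0.5  5. ]
-140,-13,79 [-13.4  -0.7  22.2]
```

View pics/near.png

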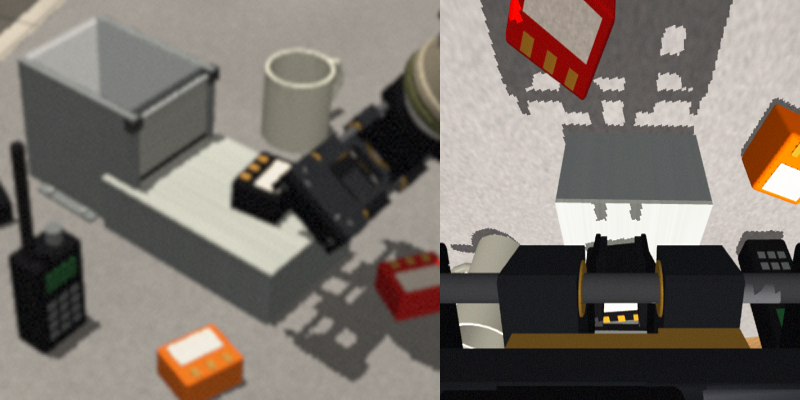

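The fingers stand just behind the pack, lined up and clear of the deck, and the pack and the other objects are undisturbed. Next: lower and push up to the flap.

```bash
python3 -m crank '[[[1,0,7,0,-0.5],[2,0,14,0,-0.5],[2,0,14,0,-0.5],[-6,0,19,0,-0.5],[-15,0,25,0,-0.5],[-23,0,30,0,-0.5],[-32,0,36,0,-0.5],[-40,0,41,0,-0.5],[-49,0,46,0,-0.5],[-57,0,52,0,-0.5],[-65,0,57,0,-0.5],[-74,0,62,0,-0.5],[-82,0,68,0,-0.5],[-82,0,68,0,-0.5]]]'; python3 plan.py -25,-12,78 14,-12,78
python3 - <<'E'
from bench import r
import cv2
from h import *
a=r.camera('side')['image'][130:330,250:470,::-1];b=r.camera('top')['image'][120:330,330:470,::-1]
cv2.imwrite('pics/push1.png',np.hstack([cv2.resize(a,(440,400),interpolation=cv2.INTER_CUBIC),cv2.resize(b[:,:],(267,400))]))
E
```

```text
time: 14.65
ee_pos: [0.5723, -0.1056, 0.0774]
eef_rot: [0.135, 0.95, -0.04, 0.278]
ft_force: [-5.2, 1.5, 4.3]
width: 0.0218
grip_force: 2.4
axes in box
 [[-0.843 -0.007  0.538]
 [-0.006  1.     0.002]
 [-0.538 -0.001 -0.843]]
spin deg needed 0.1363852028354102
tcp in box mm [-56.1 -11.   77.4]
-25,-12,78 [-26.6  -1.2  16.2]
14,-12,78 [-59.4  -1.5  37.2]
```

View pics/push1.png

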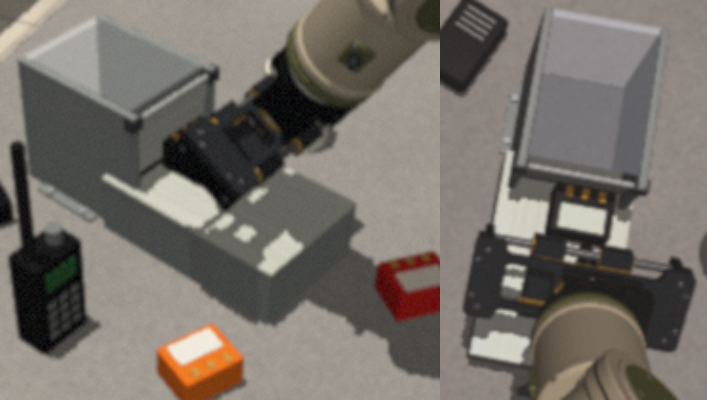

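The pack is squared up with its contacts at the flap (right panel, (580,195)) and clear of the side walls. I'll push on through.

```bash
python3 -m crank '[[[-8,0,5,0,-0.5],[-17,-1,10,0,-0.5],[-25,-1,15,0,-0.5],[-34,-1,21,0,-0.5],[-42,-1,26,0,-0.5],[-50,-1,31,0,-0.5],[-50,-1,31,0,-0.5]]]'; python3 plan.py 14,-12,79
```

```text
time: 15.45
ee_pos: [0.629, -0.1223, 0.0794]
eef_rot: [0.135, 0.95, -0.039, 0.278]
ft_force: [0.9, -0.2, -0.6]
width: 0.0216
grip_force: 0.0
axes in box
 [[-0.842 -0.008  0.539]
 [-0.006  1.     0.005]
 [-0.539  0.001 -0.842]]
spin deg needed -0.08604840842476559
tcp in box mm [  3.  -10.8  79.4]
14,-12,79 [-9.1 -1.3  6.3]
```

```bash
python3 -m crank '[[[-5,0,3,0,-0.5],[-9,0,6,0,-0.5],[-9,0,6,0,-0.5],[-9,0,6,0,-0.5]]]'; python3 plan.py
python3 - <<'E'
from bench import r
import cv2
from h import *
a=r.camera('side')['image'][130:290,230:406,::-1];b=r.camera('top')['image'][120:330,330:470,::-1]
cv2.imwrite('pics/push2.png',np.hstack([cv2.resize(a,(440,400),interpolation=cv2.INTER_CUBIC),cv2.resize(b[:,:],(267,400))]))
E
```

```text
time: 15.85
ee_pos: [0.6378, -0.1249, 0.0785]
eef_rot: [0.134, 0.95, -0.039, 0.278]
ft_force: [-0.5, 0.9, 0.3]
width: 0.022
grip_force: 0.1
axes in box
 [[-0.843 -0.008  0.538]
 [-0.007  1.     0.004]
 [-0.538 -0.    -0.843]]
spin deg needed 0.034651267831020634
tcp in box mm [ 12.2 -10.8  78.5]
```

View pics/push2.png

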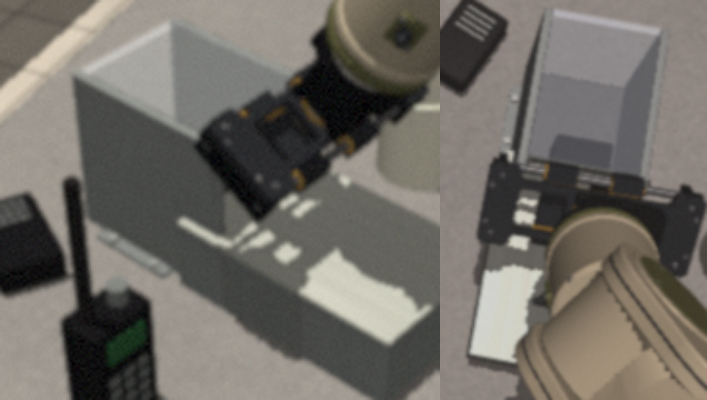

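In the right panel a dark block shows inside at (580,150), which is either the pack having dropped or a shadow. I'll draw straight back and check.

```bash
python3 -m crank '[[[8,0,-5,0,-0.5],[25,0,-16,0,-0.5],[42,0,-27,0,-0.5],[59,0,-38,0,-0.5],[76,0,-48,0,-0.5],[93,0,-59,0,-0.5],[103,0,-70,0,-0.5],[110,0,-90,0,-0.5],[110,0,-120,0,-0.5],[110,0,-150,0,-0.5],[110,0,-160,0,-0.5],[110,0,-160,0,-0.5]]]'; python3 plan.py
python3 - <<'E'
from bench import r
import cv2
from h import *
a=r.camera('side')['image'][130:290,230:406,::-1];b=r.camera('top')['image'][110:250,340:480,::-1]
cv2.imwrite('pics/end.png',np.hstack([cv2.resize(a,(440,400),interpolation=cv2.INTER_CUBIC),cv2.resize(b,(360,400),interpolation=cv2.INTER_CUBIC)]))
E
```

```text
time: 17.15
ee_pos: [0.4666, -0.074, 0.1588]
eef_rot: [0.133, 0.949, -0.04, 0.282]
ft_force: [1.0, 0.5, 0.7]
width: 0.022
grip_force: 0.0
axes in box
 [[-0.838 -0.01   0.545]
 [-0.009  1.     0.005]
 [-0.545 -0.001 -0.838]]
spin deg needed 0.06566642652712365
tcp in box mm [-166.4  -10.8  158.8]
```

View pics/end.png

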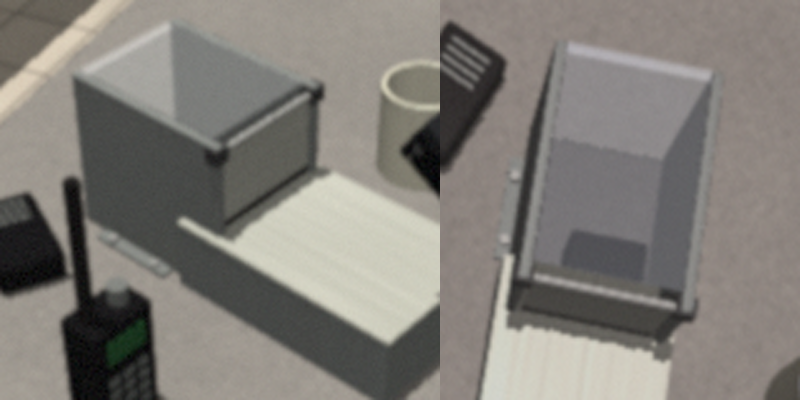

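The flap hangs shut, the deck is empty, and the pack is inside near the deck's end (605,253), with the sticker not visible. It is probably standing on its nose or tipped. I'll check its height from the patch.

Run:
```python
from bench import r
from h import *
c=r.camera('top');b=R.from_euler('z',-.289)
g=lambda x,y:(340+(x-440)*140/360-.5,110+y*.35-.5)
for z in (.034,.05,.065,.08):
    print(z,[(b.inv().apply(ray(c,*g(*p),z)-[.6292,-.1111,0])*1000).round(0)[:2].tolist() for p in ((569,231),(648,243),(643,279),(562,262))])
import cv2
for n in('top',):
    h=c['image'][180:225,385:440,::-1].astype(float);h=np.clip(h*1.8,0,255).astype('uint8')
    cv2.imwrite('pics/in.png',cv2.resize(h,None,fx=12,fy=12,interpolation=cv2.INTER_CUBIC))
```

```text
0.034 [[71.0, 18.0], [74.0, -44.0], [47.0, -44.0], [48.0, 20.0]]
0.05 [[66.0, 20.0], [69.0, -42.0], [42.0, -42.0], [43.0, 21.0]]
0.065 [[61.0, 21.0], [63.0, -39.0], [37.0, -39.0], [38.0, 23.0]]
0.08 [[55.0, 23.0], [58.0, -36.0], [33.0, -36.0], [33.0, 24.0]]
```

View pics/in.png

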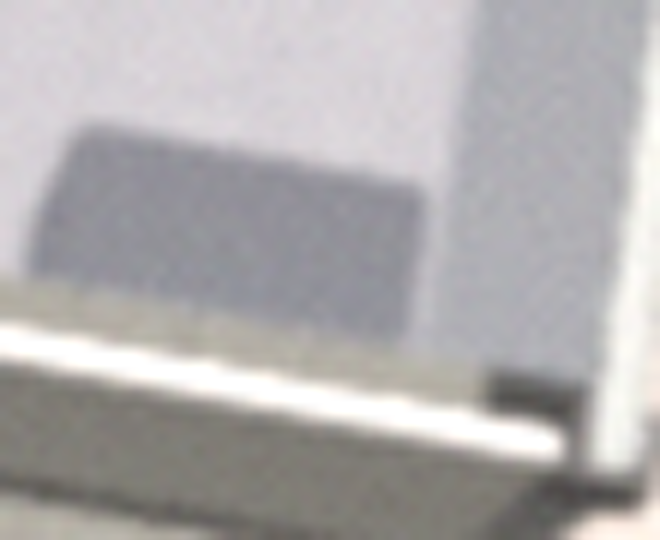

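The dark face matches the pack standing on its nose against the deck's end: top at 50 mm, far edge at x≈68 mm, width about 60 mm. That puts its centre near x=52, y=-10, z=25 mm, which meets the end condition. The flap is shut, the robot is clear, and I'm handing in.

```bash
python3 -c "
from bench import r
print(r.close_job())"
```

```text
the job is handed in; nothing more can be done
None
```

The job is handed in: the pack was pushed through the flap and by the camera stands on its nose at the bottom of the box (centre about 25 mm up); the flap hangs shut, the fingers are out and nothing else was touched, but the hand-in call reported no verdict.

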